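# Slide the vial rack until the tall vial is under the sampling needle

## Robot

A 6-joint arm with a two-finger parallel gripper is mounted at the origin on the work surface. World frame = base frame: x ahead of the robot, y to its left, z up, the work surface at z = 0. Lengths are in m, angles in rad, forces in N, time in s.
With the tool pointing down it reaches from about 0.375 to 0.9 m from the base axis. Payload 3.1 kg.
Tool frame: the origin (TCP) lies at the centre of the arm's flange, where the gripper is bolted on; the fingertips stand 182 mm ahead of it and the grasp point (between the pads) lies 164 mm ahead of it; z points along the fingers, x is the direction in which the jaws open and shut, and the axes are right-handed (so a half turn about z gives the same grasp; the last joint's range is limited). The gripper opens to 87 mm and grips with 3 to 60 N. Pads are 19 mm wide; open, the fingers measure 117 mm over their backs; the gripper's body (75 mm by 190 mm) begins 51 mm behind the grasp point.
Start: joints at [-1.407, 0.527, 1.433, -0, 1.181, -0.178], TCP at [0.21, -0.589, 0.405] pointing down, gripper open.
Joint ranges: [-3.08, 3.08], [-0.75, 2.2], [0.22, 2.44], [-1.43, 4.57], [0, 2.65], [-2.85, 2.85]. Speed limits (rad/s): [2.79, 2.79, 3.14, 3.14, 3.14, 3.14].

## Interface

Orientations are given as a unit quaternion [x, y, z, w].
In Python, from rig import status, eyes, robot gives the robot as it stands. The module is installed in compiled form; this text tells all that it offers.
- The arm moves only by the tool step_arm, never from a script. Its argument "steps" is a list of rows, each a list of 7 numbers: the closure, from -1 (fully open) to 1 (shut), so that 0 is half open, then the shift along the tool's x, y, z each as a share of 0.025 m, from -1 to 1, then the turn, a rotation vector about the tool's x, y, z each as a share of 8 degrees, from -1 to 1. In form: [[jaw, dx, dy, dz, rx, ry, rz], ...]. A call has exactly 10 rows; each row shifts and turns the commanded pose from where the row before left it, along the tool's axes as they then stand; what a row does not reach is not made up. A row lasts 1/10 s, in which the tool goes at most 50 mm and 8.59 degrees, less where a joint would pass 70% of its speed; a pose out of reach is approached as far as the arm can. A call with a number of a shift or a turn outside -1 to 1 is refused whole. A call with a gripper value outside its range is refused whole. The fingers move at their own pace and stop on an object; "squeeze" is the grip in N (left out, the last holds). Time passes only in rows, so rows that do not move let the fingers close, or fill a call up. It gives the time, the measured TCP pose, the force and the opening at its end, in the units of the state.
- status.get_obs(): the state, without advancing time (a new reading comes with each control period).
- eyes.camera(name): name is "side" or "top" or "wrist"; returns (picture, depth): 420x560x3 uint8, red, green, blue; 420x560 float32, m along the optical axis (not along the pixel's ray), 0 where there is no reading.
- eyes.camera_info(name): a dict with "K" (3x3 intrinsics, pixels), "R" (3x3) and "t" (3): a world point X has camera coordinates R X + t. Camera axes: x right, y down, z forward; pixel columns grow to the right and rows downward; lengths in m; the calibration is good to about 2 mm. A picture is of the moment at which its call begins: read the wrist's pose just before it. camera_info takes no time and is no camera call; for the wrist camera it gives the pose at the moment of the call.
- robot.hand_in(): hands the job in, once; it reports no verdict.
The state is a dict: "time": time; "q": joint angles; "joint_velocities": joint speeds; "joint_torque": joint torques, N m; "position": TCP position; "tool_rot": TCP orientation; "ft_force": force on the tool from outside, world axes, zero at the start; "moment": the same for the moment, N m; "grip_width": finger opening in m.
Only numpy, scipy, OpenCV 4.12 (cv2) and the standard library are available. Lean on these libraries where they do the work, as an engineer would, in place of code of your own. Each camera call takes 0.05 s, during which the arm holds its last target.

## Task

Slide the grey vial rack along the bench, without lifting it, until the one tall vial in it stands directly under the tip of the fixed sampling needle, then let go. The tall vial stays standing in its rack, and the amber bottle stays where it is.

Things in the scene. Friction and masses are not known exactly. Their poses are not given: they have to be found in the camera images.
- rack: Loose grey vial rack, 240 (x) x 56 (y) mm, 0.45 kg, flat on the bench. Origin: centre of underside; x along its length, away from the grip end; z up. Sole 10 mm thick. At x = -95 mm (robot's end) stands a grip fin 40 (x) x 12 (y) mm, top at 69 mm, free around. From x = -8 to 114 mm a block 35 mm high with 3 sockets, 26 mm wide, floors at 10 mm, at x = 15, 53, 91 mm, each holding a vial.
- tall_vial: The one tall vial, loose in any of the rack's sockets (2 mm of play): clear glass, paper label, blue cap, 23 mm in diameter, 75 mm high, 30 g, cap top 85 mm above the bench. The two other vials are alike but 46 mm high (tops at 56 mm) and have no label. Origin: centre of its underside; z up along its axis.
- needle_station: Fixed needle stand. Origin: the bench point plumb below the needle tip; z up. The steel needle points down, tip at 100 mm height, 15 mm above the tall cap. Centred above it, from 134 to 188 mm, a round white head, 48 mm wide, on a level arm 44 mm wide from a column 210 mm high on the +y side, whose foot (130 x 110 mm, 22 mm high) begins at y = 110 mm. Bare bench under the needle.
- amber_bottle: Bystander: loose amber glass bottle with a white cap, 66 mm in diameter, 140 mm high, standing on the bench to the right of the rack. Origin: centre of its underside. Leave it alone.
There are look-alikes about, which are no part of the job. Of the things like the rack, leave any that is green or turquoise; of the rest the larger one is meant.

How it is judged:
By the outcome, as a careful person would: the job done as asked, in the order asked, and still so for the second after the job is handed in, with the robot touching nothing.
It also fails if it takes over 34 s, if anything falls off the work surface, if the arm or the gripper's body presses on something with over 40 N, if the wrist force passes 120 N, or if a joint passes its speed limit or range.

## Working session

There is one attempt and no reset: what is moved stays moved. The work goes in short steps, Python scripts to look and compute and a tool call to move; the robot and the scene stay as the last step left them, time stands still between calls to the robot, and variables do not carry over. Pictures are saved under pics/ and viewed, and the job is handed in when it is done.

Besides the shell and the picture viewer there is one more tool, called as a command line: name --pt "numbers of a row" for each row, then --argument value for the rest. step_arm: Moves the arm, as the interface text tells. Its arguments: {"type":"object","properties":{"steps":{"type":"array"},"squeeze":{"type":"number"}},"required":["steps"]}

```bash
mkdir -p pics; cat > h.py <<'E'
import numpy as np, cv2
from rig import status, eyes, robot
def snap(n,tag):
    info=eyes.camera_info(n); p,d=eyes.camera(n)
    cv2.imwrite(f'pics/{tag}.png',p[:,:,::-1]); np.savez(f'{tag}.npz',p=p,d=d,K=info['K'],R=info['R'],t=info['t'])
def load(tag): return np.load(f'{tag}.npz')
def pt(s,u,v,z=None):
    K,R,t=s['K'],s['R'],s['t']; r=np.linalg.inv(K)@np.array([u,v,1.])
    c=-R.T@t; w=R.T@r
    if z is None: k=float(s['d'][int(round(v)),int(round(u))])
    else: k=(z-c[2])/w[2]
    return c+k*w
def cloud(s):
    K,R,t=s['K'],s['R'],s['t']; d=s['d']; v,u=np.mgrid[:d.shape[0],:d.shape[1]]
    c=np.stack([(u-K[0,2])/K[0,0]*d,(v-K[1,2])/K[1,1]*d,d],-1)
    return (c-t)@R
E
python3 - <<'E'
from h import *
snap('top','top0'); snap('side','side0'); o=status.get_obs(); print(o)
E
```

```text
{'time': 0.1, 'q': array([-1.40653615e+00,  5.28362999e-01,  1.43378380e+00, -3.88552907e-05,
        1.18137002e+00, -1.78492689e-01]), 'joint_velocities': array([ 0.00121472, -0.00118052, -0.00271085,  0.00077277, -0.00100122,
        0.00024069]), 'joint_torque': array([-5.10397986e-04, -4.40985382e+01, -1.77150589e+01,  6.34156773e-02,
        5.34085685e-02, -3.59435217e-05]), 'position': array([ 0.21002682, -0.58832395,  0.40387234]), 'tool_rot': array([ 8.17341358e-01, -5.76152913e-01, -6.88231648e-04, -6.72506865e-04]), 'ft_force': array([ 0.44507073, -0.03460057,  0.35224582]), 'moment': array([-0.0070964 ,  0.00301277,  0.02168637]), 'grip_width': 0.08700585114176068}
```

View pics/top0.png

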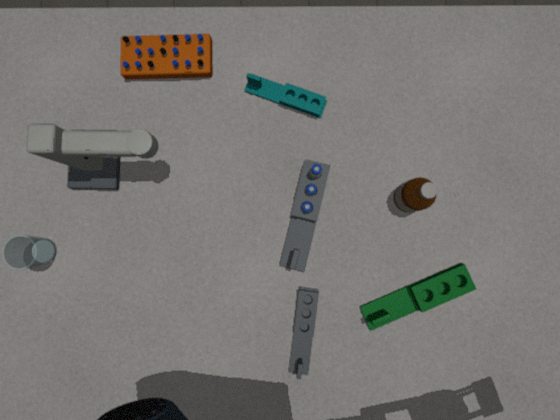

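View pics/side0.png

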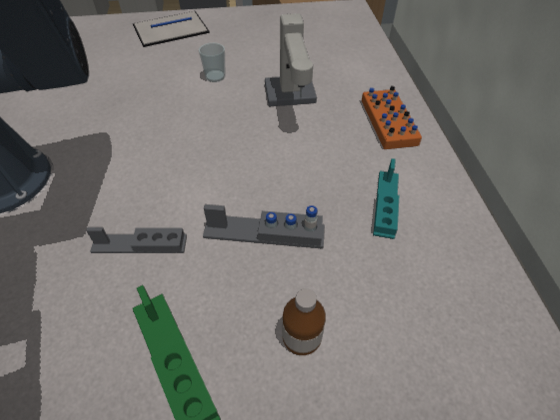

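The meant rack is the larger grey one: top view column 305, rows 162–270, with the fin near (292,260). The tall vial is in the far socket, at (316,170) in the top view and (312,212) in the side view. The needle head is at top (143,143).

```bash
python3 - <<'E'
from h import *
s=load('top0'); C=cloud(s); S=load('side0'); D=cloud(S)
print('cam',-s['R'].T@s['t'],-S['R'].T@S['t'])
def q(s,u,v,n): print(n,(u,v),np.round(pt(s,u,v),4))
for u,v,n in [(316,167,'tall'),(311,189,'v2'),(307,207,'v3'),(300,235,'sole'),(291,252,'fin'),(418,192,'bottle'),(143,143,'head')]: q(s,u,v,n)
for u,v,n in [(312,210,'tall'),(300,72,'head'),(302,92,'needle'),(305,298,'bottle cap')]: q(S,u,v,n)
for P,Q,n in [(s,C,'top'),(S,D,'side')]:
    # rack region
    m=(P['d']>0)
    p=P['p'].astype(int)
    np.save(n+'c.npy',Q)
    big=cv2.resize(P['p'][:,:,::-1],None,fx=5,fy=5,interpolation=cv2.INTER_CUBIC)
    if n=='top':
        cv2.imwrite('pics/crack.png',big[150*5:280*5,260*5:350*5]); cv2.imwrite('pics/cst.png',big[100*5:200*5,20*5:180*5])
    else:
        cv2.imwrite('pics/srack.png',big[195*5:255*5,195*5:335*5]); cv2.imwrite('pics/sst.png',big[10*5:115*5,255*5:325*5])
# head points by height
for n,Q in (('top',C),('side',D)):
    m=(Q[...,2]>.180)&(Q[...,2]<.196); P=Q[m]; 
    print(n,P.shape, P.min(0),P.max(0))
m=(C[...,2]>.005)&(C[...,2]<.09); sub=np.zeros_like(m); sub[155:275,275:335]=1; m&=sub
P=C[m]; print(P.min(0),P.max(0)); r=cv2.minAreaRect(P[:,:2].astype(np.float32)*1000); print(r)
for lo,hi in ((.005,.02),(.028,.042),(.045,.062),(.063,.075),(.078,.09)):
    k=(P[:,2]>lo)&(P[:,2]<hi); print(lo,k.sum(),np.round(P[k].mean(0),4) if k.any() else '', cv2.minAreaRect(P[k][:,:2].astype(np.float32)*1000) if k.sum()>2 else '')
E
```

```text
cam [ 0.52155337 -0.19222486  0.89846268] [ 0.53915765 -0.71510161  0.66933285]
tall (316, 167) [ 0.6636 -0.242   0.0863]
v2 (311, 189) [ 0.623  -0.2336  0.0555]
v3 (307, 207) [ 0.5856 -0.2255  0.0559]
sole (300, 235) [ 0.5282 -0.2124  0.0095]
fin (291, 252) [ 0.4914 -0.1931  0.0127]
bottle (418, 192) [ 0.6104 -0.4329  0.1214]
head (143, 143) [0.687  0.0697 0.1911]
tall (312, 210) [ 0.6611 -0.2434  0.0862]
head (300, 72) [0.683  0.0591 0.1815]
needle (302, 92) [0.7195 0.2132 0.0242]
bottle cap (305, 298) [ 0.6112 -0.4464  0.1417]
top (2248, 3) [0.66634165 0.0554299  0.18002711] [0.71662821 0.26367318 0.19574527]
side (876, 3) [0.66532281 0.05579438 0.18004565] [0.71694468 0.26097081 0.19583872]
[ 0.45070265 -0.27976187  0.00501823] [ 0.70413232 -0.16312444  0.08941647]
((577.9724731445312, -222.9532470703125), (254.37034606933594, 115.23413848876953), 1.000357985496521)
0.005 1258 [ 0.518  -0.2077  0.0108] ((577.9724731445312, -222.9532470703125), (254.37034606933594, 115.23413848876953), 1.000357985496521)
0.028 1193 [ 0.6227 -0.2323  0.0358] ((592.370361328125, -225.20668029785156), (55.97166442871094, 189.3908233642578), 76.6362075805664)
0.045 179 [ 0.6065 -0.2284  0.0564] ((560.3164672851562, -217.59130859375), (19.725610733032227, 197.1494903564453), 76.66181182861328)
0.063 138 [ 0.506  -0.2046  0.0693] ((561.6431274414062, -220.47056579589844), (21.723312377929688, 207.5703125), 78.20091247558594)
0.078 85 [ 0.6608 -0.2413  0.0856] ((660.8043823242188, -241.04978942871094), (18.18821907043457, 18.13358497619629), 0.23643092811107635)
```

View pics/crack.png

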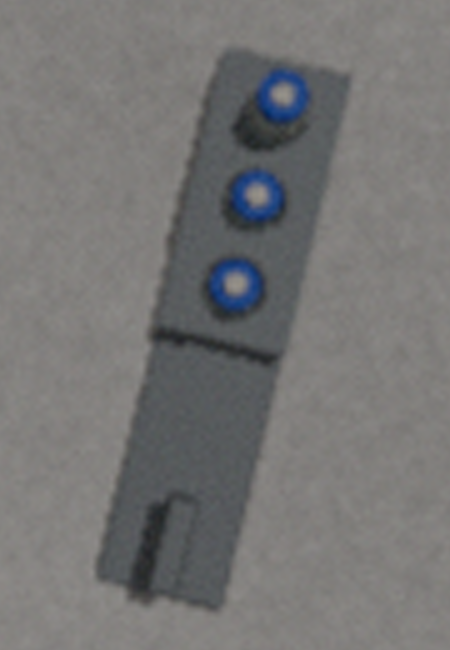

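View pics/sst.png

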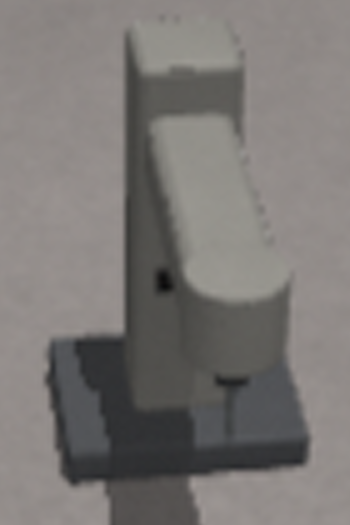

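View pics/cst.png

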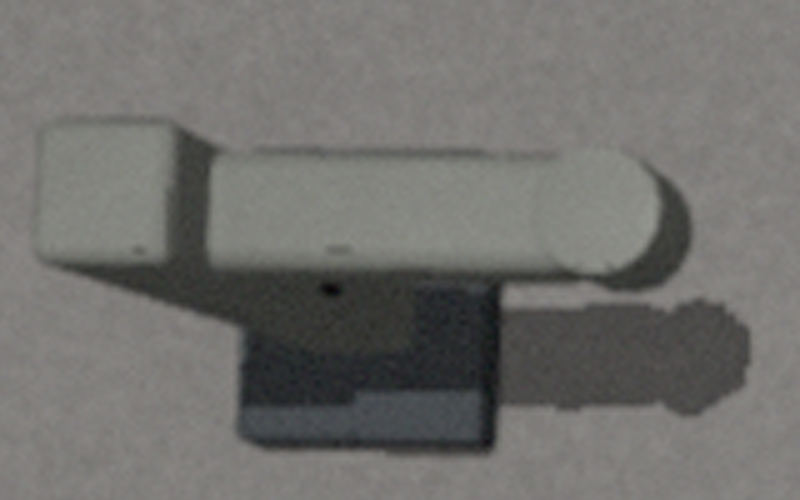

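```bash
python3 - <<'E'
from h import *
C=np.load('topc.npy');D=np.load('sidec.npy')
for n,Q in (('top',C),('side',D)):
    m=(Q[...,2]>.184)&(Q[...,2]<.193)&(Q[...,1]<.15); P=Q[m][:,:2]
    e=[]
    # edge ymin over x columns, arm edges
    a=P[P[:,1]>.11]; print(n,'arm x',a[:,0].min(),a[:,0].max(), 'ymin',P[:,1].min(), 'head x',P[P[:,1]<.095][:,0].min(),P[P[:,1]<.095][:,0].max())
    for y in np.arange(.055,.15,.01):
        k=P[abs(P[:,1]-y)<.005]; print(round(y,3),k[:,0].min().round(4) if len(k) else '',k[:,0].max().round(4) if len(k) else '')
# column top
    m=(Q[...,2]>.2)&(Q[...,2]<.225)&(Q[...,0]>.6)&(Q[...,1]>.15); print('col',Q[m].min(0),Q[m].max(0)) if m.any() else 0
    m=(Q[...,2]>.017)&(Q[...,2]<.027)&(Q[...,0]>.6)&(Q[...,0]<.8)&(Q[...,1]>.12)&(Q[...,1]<.4); print('foot',Q[m].min(0),Q[m].max(0)) if m.any() else 0
    m=(Q[...,2]>.029)&(Q[...,2]<.041)&(Q[...,0]>.54)&(Q[...,0]<.75)&(Q[...,1]>-.3)&(Q[...,1]<-.15); print('block',cv2.minAreaRect(Q[m][:,:2].astype(np.float32)*1000))
    m=(Q[...,2]>.06)&(Q[...,2]<.075)&(Q[...,0]>.44)&(Q[...,0]<.54)&(Q[...,1]>-.3)&(Q[...,1]<-.15); print('fin',Q[m].mean(0),cv2.minAreaRect(Q[m][:,:2].astype(np.float32)*1000))
    m=(Q[...,2]>.004)&(Q[...,2]<.016)&(Q[...,0]>.44)&(Q[...,0]<.57)&(Q[...,1]>-.3)&(Q[...,1]<-.15); print('sole',cv2.minAreaRect(Q[m][:,:2].astype(np.float32)*1000))
E
```

```text
top arm x 0.6718685166443142 0.7103491040175204 ymin 0.055562813748980436 head x 0.6678491741830511 0.7137722109918003
0.055 0.6793 0.7049
0.065 0.6703 0.7112
0.075 0.6682 0.7138
0.085 0.6678 0.7133
0.095 0.672 0.71
0.105 0.6721 0.7104
0.115 0.6719 0.7103
0.125 0.6722 0.7103
0.135 0.6721 0.7103
0.145 0.672 0.7103
col [0.66642043 0.21800697 0.20006057] [0.71919616 0.26879146 0.21415623]
foot [0.62744663 0.18860765 0.01725735] [0.69835447 0.29975331 0.02694542]
block ((624.9149780273438, -232.93817138671875), (55.97166442871094, 122.48999786376953), 76.6362075805664)
fin [ 0.48082678 -0.19870529  0.06969532] ((480.6809387207031, -198.7427978515625), (11.829123497009277, 40.14854431152344), 77.08766174316406)
sole ((504.6686706542969, -225.79385375976562), (146.52000427246094, 128.7334442138672), 89.39598083496094)
side arm x 0.6712913794255081 0.7103130952866972 ymin 0.05785581738613889 head x 0.6671868519208844 0.7126382622149564
0.055 0.6786 0.7002
0.065 0.6691 0.7082
0.075 0.6679 0.7113
0.085 0.6672 0.7126
0.095 0.6727 0.7103
0.105 0.6728 0.7097
0.115 0.6713 0.7088
0.125 0.6724 0.7098
0.135 0.6742 0.7087
0.145 0.6715 0.7103
col [0.66526392 0.21783626 0.20007079] [0.71622557 0.27339819 0.21307863]
foot [0.62644682 0.18763842 0.01702877] [0.75713654 0.3023305  0.02698078]
block ((623.869140625, -231.53118896484375), (59.51300811767578, 121.87297821044922), 76.52999114990234)
fin [ 0.48026962 -0.19971695  0.06747842] ((480.3159484863281, -198.48187255859375), (13.36085033416748, 38.8980598449707), 78.73429107666016)
sole ((510.38458251953125, -230.80197143554688), (114.64845275878906, 119.50639343261719), 89.21660614013672)
```

step_arm --pt "-1 0 0 0.4 0 0 0.822" --pt "-1 0 0 0.4 0 0 0.822" --pt "-1 0 0 0.4 0 0 0.822" --pt "-1 0 0 0.4 0 0 0.822" --pt "-1 0 0 0.4 0 0 0.822" --pt "-1 -0.5 -0.2 0.4 0 0 0" --pt "-1 -0.9 -0.36 0.4 0 0 0" --pt "-1 -0.9 -0.36 0.4 0 0 0" --pt "-1 -0.9 -0.36 0.4 0 0 0" --pt "-1 -0.9 -0.36 0.4 0 0 0"

```text
time: 1.1
position: [0.2738, -0.4973, 0.304]
tool_rot: [-0.621, 0.784, 0.0, 0.0]
ft_force: [-0.5, 0.9, -1.0]
grip_width: 0.0873
```

step_arm --pt "-1 -0.9 -0.36 0 0 0 0" --pt "-1 -0.9 -0.36 0 0 0 0" --pt "-1 -0.9 -0.36 0 0 0 0" --pt "-1 -0.9 -0.36 0 0 0 0" --pt "-1 -0.9 -0.36 0 0 0 0" --pt "-1 -0.9 -0.36 0 0 0 0" --pt "-1 -0.9 -0.36 0 0 0 0" --pt "-1 -0.9 -0.36 0 0 0 0" --pt "-1 -0.9 -0.36 0 0 0 0" --pt "-1 -0.9 -0.36 0 0 0 0"

```text
time: 2.1
position: [0.413, -0.2989, 0.3045]
tool_rot: [-0.621, 0.784, 0.0, -0.0]
ft_force: [0.2, 1.1, -0.2]
grip_width: 0.0871
```

step_arm --pt "-1 -0.9 -0.34 0 0 0 0" --pt "-1 -0.9 -0.34 0 0 0 0" --pt "-1 -0.9 -0.34 0 0 0 0" --pt "-1 -0.8 -0.3 0 0 0 0" --pt "-1 -0.5 -0.2 0 0 0 0" --pt "-1 -0.2 -0.1 0 0 0 0" --pt "-1 0 0 0 0 0 0" --pt "-1 0 0 0 0 0 0" --pt "-1 0 0 0 0 0 0" --pt "-1 0 0 0 0 0 0"

```text
time: 3.1
position: [0.4758, -0.2075, 0.3048]
tool_rot: [-0.62, 0.784, -0.0, -0.0]
ft_force: [0.0, -0.2, -0.4]
grip_width: 0.0871
```

```bash
python3 - <<'E'
from h import *
o=status.get_obs(); print(o['position'],o['tool_rot']); snap('wrist','w1'); s=load('w1'); print(-s['R'].T@s['t'])
Q=cloud(s)
m=(Q[...,2]>.06)&(Q[...,2]<.075)&(Q[...,0]>.44)&(Q[...,0]<.53)&(Q[...,1]>-.26)&(Q[...,1]<-.15); print('fin',Q[m].mean(0),cv2.minAreaRect(Q[m][:,:2].astype(np.float32)*1000))
m=(Q[...,2]>.08)&(Q[...,2]<.09)&(Q[...,0]>.6)&(Q[...,1]<-.15); print('cap',m.sum(),Q[m].mean(0) if m.any() else 0)
E
```

```text
[ 0.47577277 -0.20753904  0.30476818] [-6.20413795e-01  7.84274646e-01 -2.35940300e-05 -4.68101541e-05]
[ 0.54657345 -0.22495615  0.28461815]
fin [ 0.48251334 -0.19941164  0.06839569] ((481.4033203125, -198.93927001953125), (12.038493156433105, 39.51519775390625), 76.5659408569336)
cap 0 0
```

View pics/w1.png

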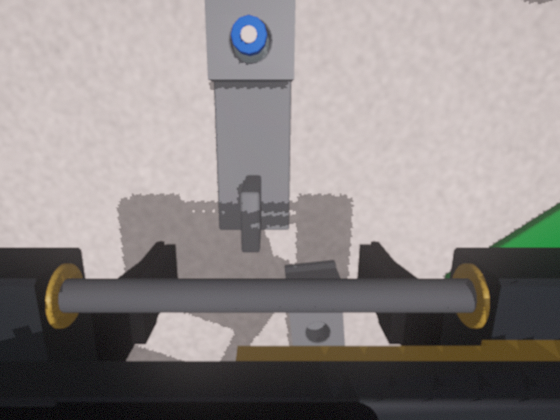

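```bash
python3 - <<'E'
from h import *
Q=np.load('topc.npy'); m=(Q[...,2]>.005)&(Q[...,0]>.3)&(Q[...,0]<.5); s=np.zeros_like(m); s[282:380,285:325]=1; m&=s
P=Q[m]; print(P.max(0)); print(P[P[:,0].argmax()]); print(P[P[:,0]>.425][:,:].min(0),P[P[:,0]>.425].max(0))
E
```

```text
[ 0.41878406 -0.1877063   0.03214043]
[ 0.41878406 -0.21071593  0.01140644]Traceback (most recent call last):
  File "<stdin>", line 3, in <module>
    return umr_minimum(a, axis, None, out, keepdims, initial, where)
ValueError: zero-size array to reduction operation minimum which has no identity
```

step_arm --pt "-1 -0.19 -0.06 0 0 0 0" --pt "-1 -0.19 -0.06 0 0 0 0" --pt "-1 0 0 0.4 0 0 0" --pt "-1 0 0 0.6 0 0 0" --pt "-1 0 0 0.6 0 0 0" --pt "-1 0 0 0 0 0 0" --pt "-1 0 0 0 0 0 0" --pt "-1 0 0 0 0 0 0" --pt "-1 0 0 0 0 0 0" --pt "-1 0 0 0 0 0 0"

```text
time: 4.15
position: [0.4813, -0.1984, 0.2653]
tool_rot: [-0.621, 0.784, -0.001, 0.0]
ft_force: [-0.1, 0.4, -0.5]
grip_width: 0.0873
```

step_arm --squeeze 20 --pt "-1 0 0 0.5 0 0 0" --pt "-1 0 0 0.6 0 0 0" --pt "-1 0 0 0.5 0 0 0" --pt "-1 0 0 0.4 0 0 0" --pt "-1 0 0 0.1 0 0 0" --pt "-1 0 0 0 0 0 0" --pt "-0.3 0 0 0 0 0 0" --pt "0 0 0 0 0 0 0" --pt "0.2 0 0 0 0 0 0" --pt "0.4 0 0 0 0 0 0"

```text
time: 5.15
position: [0.4813, -0.1984, 0.2126]
tool_rot: [-0.621, 0.784, -0.0, 0.0]
ft_force: [-0.1, 0.1, -0.1]
grip_width: 0.0632
```

step_arm --squeeze 40 --pt "0.6 0 0 0 0 0 0" --pt "0.8 0 0 0 0 0 0" --pt "1 0 0 0 0 0 0" --pt "1 0 0 0 0 0 0" --pt "1 0 0 0 0 0 0" --pt "1 0 0 0 0 0 0" --pt "1 0 0 0 0 0 0" --pt "1 0 0 0 0 0 0" --pt "1 0 0 0 0 0 0" --pt "1 0 0 0 0 0 0"

```text
time: 6.15
position: [0.4812, -0.1982, 0.2122]
tool_rot: [-0.621, 0.784, 0.0, -0.0]
ft_force: [-0.1, 0.2, -0.9]
grip_width: 0.0119
```

```bash
python3 - <<'E'
from h import *
o=status.get_obs(); print(o['position'],o['tool_rot'],o['ft_force'],o['moment'],o['grip_width']); snap('top','top1'); snap('side','side1')
for n in('top1','side1'):
    s=load(n); Q=cloud(s)
    m=(Q[...,2]>.08)&(Q[...,2]<.09)&(Q[...,0]>.62)&(Q[...,0]<.7)&(Q[...,1]<-.2)&(Q[...,1]>-.3); print('cap',m.sum(),Q[m].mean(0),cv2.minEnclosingCircle(Q[m][:,:2].astype(np.float32)*1000))
    m=(Q[...,2]>.029)&(Q[...,2]<.041)&(Q[...,0]>.54)&(Q[...,0]<.75)&(Q[...,1]>-.3)&(Q[...,1]<-.15); print('block',cv2.minAreaRect(Q[m][:,:2].astype(np.float32)*1000))
    m=(Q[...,2]>.186)&(Q[...,2]<.193)&(Q[...,0]>.6)&(Q[...,1]<.083)&(Q[...,1]>0); P=Q[m][:,:2].astype(np.float32)*1000; print('head',cv2.minEnclosingCircle(P))
E
```

```text
[ 0.48116483 -0.19824803  0.21221941] [-6.20928033e-01  7.83867572e-01  8.29169394e-05 -1.96439865e-05] [-0.08194249  0.19791036 -0.89284063] [0.11172809 0.01780892 0.07186496] 0.011920464585864857
cap 81 [ 0.66098513 -0.24122288  0.08609193] ((661.3673706054688, -241.64732360839844), 10.045638084411621)
block ((624.9053955078125, -232.99237060546875), (56.01292419433594, 122.65045166015625), 76.82721710205078)
head ((691.4976196289062, 76.44939422607422), 22.599367141723633)
cap 96 [ 0.66041742 -0.2416034   0.08492709] ((660.8106079101562, -240.42681884765625), 10.94314956665039)
block ((623.8969116210938, -231.67144775390625), (59.30754852294922, 122.06285095214844), 76.6023178100586)
head ((689.5469970703125, 77.62925720214844), 23.12647819519043)
```

Gripped firmly (11.9 mm opening = 12 mm fin), pose unchanged. Sliding now.

step_arm --pt "1 -0.1 0.013 0 0 0 0" --pt "1 -0.3 0.04 0 0 0 0" --pt "1 -0.5 0.067 0 0 0 0" --pt "1 -0.7 0.093 0 0 0 0" --pt "1 -0.8 0.106 0 0 0 0" --pt "1 -0.8 0.106 0 0 0 0" --pt "1 -0.8 0.106 0 0 0 0" --pt "1 -0.8 0.106 0 0 0 0" --pt "1 -0.8 0.106 0 0 0 0" --pt "1 -0.8 0.106 0 0 0 0"

```text
time: 7.25
position: [0.4969, -0.0361, 0.2122]
tool_rot: [-0.621, 0.784, 0.0, -0.0]
ft_force: [0.7, -3.9, -1.7]
grip_width: 0.0119
```

step_arm --pt "1 -0.8 0.106 0 0 0 0" --pt "1 -0.8 0.106 0 0 0 0" --pt "1 -0.8 0.106 0 0 0 0" --pt "1 -0.8 0.106 0 0 0 0" --pt "1 -0.8 0.106 0 0 0 0" --pt "1 -0.7 0.093 0 0 0 0" --pt "1 -0.45 0.06 0 0 0 0" --pt "1 -0.25 0.033 0 0 0 0" --pt "1 -0.15 0.02 0 0 0 0" --pt "1 0 0 0 0 0 0"

```text
time: 8.25
position: [0.5106, 0.1019, 0.2122]
tool_rot: [-0.621, 0.784, 0.001, -0.0]
ft_force: [-1.1, 0.2, 0.1]
grip_width: 0.0117
```

```bash
cat > look.py <<'E'
import sys
from h import *
k=sys.argv[1]
o=status.get_obs(); print(o['time'],o['position'],o['tool_rot'],o['ft_force'],o['moment'],o['grip_width']); snap('top','top'+k); snap('side','side'+k)
for n in('top'+k,'side'+k):
    s=load(n); Q=cloud(s)
    m=(Q[...,2]>.08)&(Q[...,2]<.091)&(Q[...,0]>.62)&(Q[...,0]<.76)&(Q[...,1]<.11)&(Q[...,1]>-.1)
    if m.sum()>3: print('cap',m.sum(),Q[m].mean(0),cv2.minEnclosingCircle(Q[m][:,:2].astype(np.float32)*1000))
    m=(Q[...,2]>.029)&(Q[...,2]<.041)&(Q[...,0]>.54)&(Q[...,0]<.75)&(Q[...,1]>-.1)&(Q[...,1]<.16); print('block',cv2.minAreaRect(Q[m][:,:2].astype(np.float32)*1000))
s=load('side'+k); c=s['p'][60:150,250:350,::-1]; cv2.imwrite(f'pics/z{k}.png',cv2.resize(c,None,fx=6,fy=6,interpolation=cv2.INTER_CUBIC))
E
python3 look.py 2
```

```text
8.25 [0.51064248 0.10192166 0.21221212] [-6.20792972e-01  7.83974322e-01  5.47574808e-04 -2.18874728e-04] [-1.10474162  0.16584615  0.12227651] [ 0.00093392  0.15060702 -0.26471092] 0.0117377428743851
cap 89 [0.68947695 0.05595475 0.08565593] ((689.8668212890625, 56.2797966003418), 10.366598129272461)
block ((654.2208251953125, 65.70991516113281), (58.174560546875, 122.138427734375), 76.36319732666016)
cap 53 [0.68977914 0.05655185 0.08489012] ((689.579833984375, 57.51116943359375), 10.725133895874023)
block ((652.8079223632812, 67.09368896484375), (61.66631317138672, 122.18872833251953), 75.97362518310547)
```

View pics/z2.png

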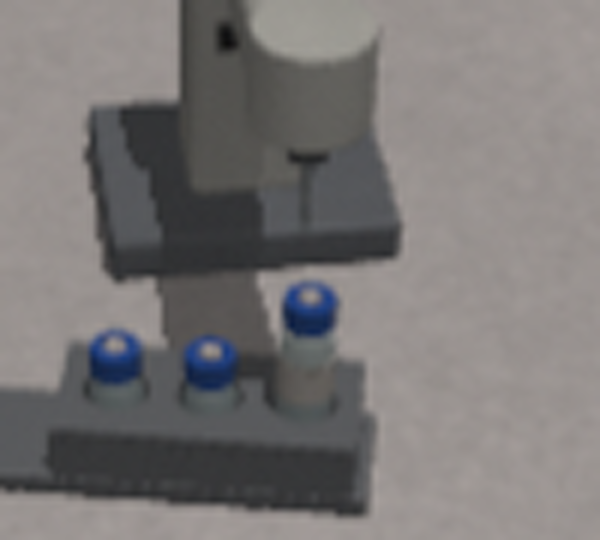

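View pics/top2.png

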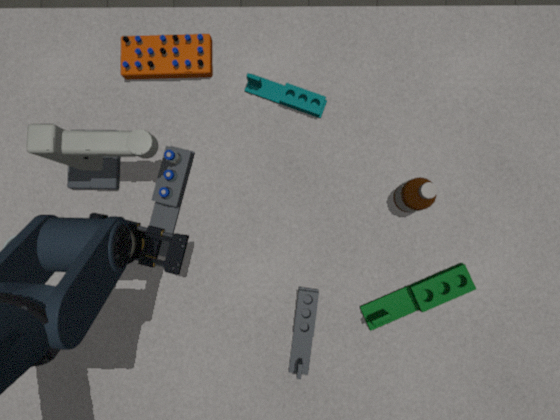

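```bash
python3 - <<'E'
from h import *
s=load('side2'); K,R,t=s['K'],s['R'],s['t']
for (cx,cy,z,n) in [(306,230,.1,'tip'),(306,226,.1,'tip'),(306,234,.1,'tip'),(307,158,.134,'needle top'),(311,295,.0855,'cap')]:
    u,v=250+(cx-2.5)/6,60+(cy-2.5)/6; print(n,np.round(pt(s,u,v,z),4))
# silhouette width of head near bottom: project model for candidates
def pr(X): c=K@(R@np.array(X)+t); return c[:2]/c[2]
for x,y in [(.691,.0795),(.69,.0785),(.69,.0805)]:
    u,v=pr((x,y,.1)); print((x,y),'tip crop',(u-250)*6+2.5,(v-60)*6+2.5)
from scipy.optimize import least_squares
for n in('top2','side2'):
    Q=cloud(load(n)); m=(Q[...,2]>.184)&(Q[...,2]<.193)&(Q[...,0]>.6)&(Q[...,1]<.15)&(Q[...,1]>0)
    P=Q[m][:,:2]; h=cv2.convexHull((P*1000).astype(np.float32))[:,0]; h=h[h[:,1]<85]
    f=least_squares(lambda p:np.hypot(h[:,0]-p[0],h[:,1]-p[1])-p[2],[690,80,24],loss='soft_l1'); print(n,f.x,len(h))
E
```

```text
tip [0.6913 0.0815 0.1   ]
tip [0.6917 0.0841 0.1   ]
tip [0.6909 0.0789 0.1   ]
needle top [0.6898 0.0786 0.134 ]
cap [0.6904 0.06   0.0855]
(0.691, 0.0795) tip crop 305.9972008263328 233.10229285059378
(0.69, 0.0785) tip crop 303.8454715821947 234.83456090623758
(0.69, 0.0805) tip crop 303.02778057899627 231.76622289602244
top2 [691.15122969  78.47056183  23.00878868] 19
side2 [690.24188132  79.30234874  22.91576229] 10
```

step_arm --pt "1 -0.1 0.02 0 0 0 0" --pt "1 -0.2 0.04 0 0 0 0" --pt "1 -0.2 0.04 0 0 0 0" --pt "1 -0.2 0.04 0 0 0 0" --pt "1 -0.12 0.02 0 0 0 0" --pt "1 -0.07 0.01 0 0 0 0" --pt "1 0 0 0 0 0 0" --pt "1 0 0 0 0 0 0" --pt "1 0 0 0 0 0 0" --pt "1 0 0 0 0 0 0"

```text
time: 9.35
position: [0.512, 0.1244, 0.2122]
tool_rot: [-0.621, 0.784, 0.0, 0.0]
ft_force: [-0.0, 0.7, -1.7]
grip_width: 0.0119
```

```bash
python3 look.py 3
```

```text
9.35 [0.5119915  0.12437718 0.21223456] [-6.20953940e-01  7.83847038e-01  7.31858711e-05  1.39228238e-04] [-0.0138949   0.71689282 -1.69169909] [-0.0939011  -0.03375473 -0.23405165] 0.01185161103648618
cap 63 [0.69045177 0.07666631 0.08518455] ((691.780517578125, 78.39370727539062), 10.105751991271973)
block ((655.7824096679688, 88.29698181152344), (58.20355987548828, 121.76091003417969), 76.38768768310547)
cap 56 [0.69056308 0.07896845 0.08486948] ((691.5643310546875, 80.67543029785156), 11.172778129577637)
block ((654.299560546875, 89.79844665527344), (60.941566467285156, 121.87947082519531), 76.39842224121094)
```

View pics/z3.png

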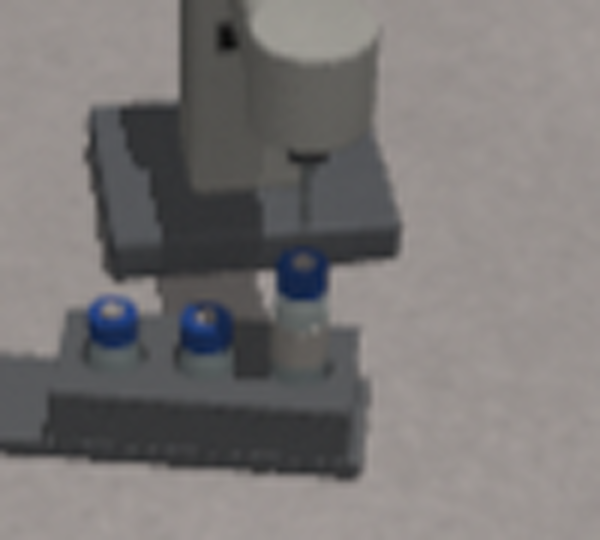

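```bash
python3 - <<'E'
from h import *
snap('wrist','w3')
s=load('side3'); K,R,t=s['K'],s['R'],s['t']
def pr(X):
    c=K@(R@np.array(X)+t); u,v=c[:2]/c[2]; return np.round(((u-250)*6+2.5,(v-60)*6+2.5),1)
N=(.6908,.0792)
print(pr((*N,.1)),pr((*N,.134)),pr((*N,.085)))
for n in ('side3','top3'):
    s=load(n); K,R,t=s['K'],s['R'],s['t']
    p=s['p'].astype(int); Q=cloud(s)
    b=(p[...,2]>p[...,0]+35)&(Q[...,0]>.655)&(Q[...,0]<.73)&(Q[...,1]>.03)&(Q[...,1]<.13); v,u=np.nonzero(b); print(n,b.sum(),u.min(),u.max(),v.min(),v.max(),u.mean(),v.mean())
    print(pr.__name__, (K@(R@np.array([*N,.08])+t))[:2]/(K@(R@np.array([*N,.08])+t))[2])
E
```

```text
[305.6 233.6] [309.4 156.9] [304.  266.1]
side3 62 285 303 102 118 295.6290322580645 108.70967741935483
pr [300.15819898 105.71231204]
top3 73 153 163 149 173 158.68493150684932 161.1095890410959
pr [158.05356051 153.79714671]
```

View pics/w3.png

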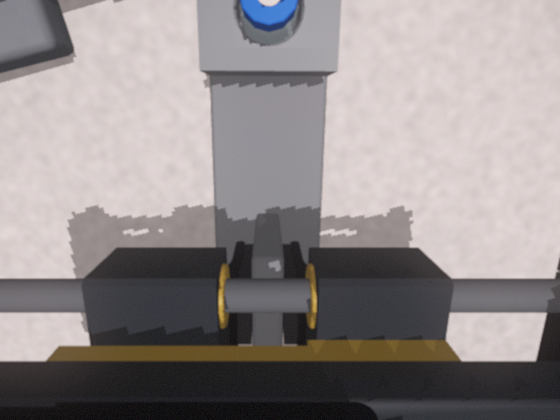

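```bash
python3 - <<'E'
from h import *
from scipy.optimize import least_squares
def fit(P,r,c0):
    f=lambda p:np.hypot(P[:,0]-p[0],P[:,1]-p[1])-r
    s=least_squares(f,c0,loss='soft_l1',f_scale=.001); return np.round(s.x,4),np.round(np.std(s.fun),4),len(P)
for k,c in (('0',(.661,-.241)),('1',(.661,-.241)),('2',(.69,.0575)),('3',(.6908,.079))):
    for cam in('side','top'):
        Q=cloud(load(cam+k)).reshape(-1,3); r=np.hypot(Q[:,0]-c[0],Q[:,1]-c[1])<.02
        for lo,hi,rad in((.04,.062,.0115),(.07,.081,.0105)):
            P=Q[r&(Q[:,2]>lo)&(Q[:,2]<hi)]
            if len(P)>8: print(cam+k,lo,fit(P,rad,c), [np.round(least_squares(lambda p:np.hypot(P[:,0]-p[0],P[:,1]-p[1])-p[2],[*c,rad]).x,4)])
        P=Q[r&(Q[:,2]>.0835)&(Q[:,2]<.089)]; print('  top',P.mean(0).round(4),P.min(0).round(4),P.max(0).round(4))
        P=Q[(np.hypot(Q[:,0]-.691,Q[:,1]-.079)<.032)&(Q[:,2]>.14)&(Q[:,2]<.18)&(Q[:,1]<.085)]
        print('  head',fit(P,.024,(.691,.079)), np.round(least_squares(lambda p:np.hypot(P[:,0]-p[0],P[:,1]-p[1])-p[2],[.691,.079,.024]).x,4))
E
```

```text
side0 0.04 (array([ 0.6611, -0.2397]), np.float64(0.0006), 83) [array([ 0.6611, -0.2399,  0.0114])]
side0 0.07 (array([ 0.6611, -0.239 ]), np.float64(0.0007), 34) [array([ 0.6609, -0.2392,  0.0102])]
  top [ 0.6606 -0.2409  0.0857] [ 0.6509 -0.2508  0.0835] [ 0.6707 -0.2297  0.088 ]
  head (array([0.6907, 0.0822]), np.float64(0.0012), 255) [0.6906 0.0816 0.0234]
top0 0.04 (array([ 0.6616, -0.2417]), np.float64(0.0002), 14) [array([ 0.6614, -0.2417,  0.0113])]
  top [ 0.6613 -0.2414  0.0859] [ 0.6517 -0.2501  0.0838] [ 0.6699 -0.232   0.0882]
  head (array([0.6919, 0.0799]), np.float64(0.0004), 142) [0.6917 0.0795 0.0237]
side1 0.04 (array([ 0.661 , -0.2396]), np.float64(0.0007), 85) [array([ 0.6609, -0.24  ,  0.0111])]
side1 0.07 (array([ 0.661, -0.239]), np.float64(0.0008), 34) [array([ 0.6609, -0.2396,  0.01  ])]
  top [ 0.6608 -0.2405  0.0856] [ 0.6508 -0.2514  0.0835] [ 0.671  -0.2298  0.0876]
  head (array([0.6906, 0.0822]), np.float64(0.0015), 259) [0.6905 0.0819 0.0236]
top1 0.04 (array([ 0.6616, -0.2419]), np.float64(0.0005), 16) [array([ 0.6631, -0.2422,  0.0128])]
  top [ 0
[... 835 characters left out ...]
97 0.0238]
side3 0.04 (array([0.6908, 0.0825]), np.float64(0.0013), 74) [array([0.6907, 0.0815, 0.0108])]
side3 0.07 (array([0.6916, 0.0827]), np.float64(0.0014), 29) [array([0.6912, 0.0819, 0.0097])]
  top [0.6909 0.0804 0.0858] [0.6807 0.0697 0.0837] [0.7003 0.0913 0.0882]
  head (array([0.6907, 0.0823]), np.float64(0.0012), 258) [0.6905 0.0814 0.0232]
top3 0.04 (array([0.6922, 0.0799]), np.float64(0.0005), 44) [array([0.6923, 0.08  , 0.0116])]
top3 0.07 (array([0.6927, 0.0803]), np.float64(0.0006), 15) [array([0.6928, 0.0806, 0.0108])]
  top [0.6908 0.0772 0.086 ] [0.6826 0.0707 0.0838] [0.7015 0.0856 0.0885]
  head (array([0.6919, 0.0798]), np.float64(0.0004), 143) [0.6918 0.0796 0.0237]
```

Vial and needle head agree within about 0.5 mm in each camera. Releasing.

step_arm --pt "0.65 0 0 0 0 0 0" --pt "0.5 0 0 0 0 0 0" --pt "0.3 0 0 0 0 0 0" --pt "0.1 0 0 0 0 0 0" --pt "-0.2 0 0 0 0 0 0" --pt "-0.5 0 0 0 0 0 0" --pt "-0.5 0 0 0 0 0 0" --pt "-0.5 0 0 -0.2 0 0 0" --pt "-0.5 0 0 -0.4 0 0 0" --pt "-0.5 0 0 -0.6 0 0 0"

```text
time: 10.5
position: [0.5118, 0.1242, 0.2426]
tool_rot: [-0.621, 0.784, 0.0, -0.001]
ft_force: [-0.3, -0.0, 0.0]
grip_width: 0.0646
```

step_arm --pt "-0.5 0 0 -0.6 0 0 0" --pt "-0.5 0 0 -0.6 0 0 0" --pt "-0.5 0 0 -0.6 0 0 0" --pt "-0.5 0 0 -0.6 0 0 0" --pt "-0.5 0 0 -0.6 0 0 0" --pt "-0.5 0 0 -0.4 0 0 0" --pt "-0.5 0 0 -0.2 0 0 0" --pt "-0.5 0 0 0 0 0 0" --pt "-0.5 0 0 0 0 0 0" --pt "-0.5 0 0 0 0 0 0"

```text
time: 11.5
position: [0.5117, 0.1242, 0.3316]
tool_rot: [-0.621, 0.784, 0.0, -0.001]
ft_force: [0.0, -0.5, 0.7]
grip_width: 0.0653
```

```bash
python3 look.py 4; python3 - <<'E'
from h import *
from scipy.optimize import least_squares
def fit(P,r,c0):
    s=least_squares(lambda p:np.hypot(P[:,0]-p[0],P[:,1]-p[1])-r,c0,loss='soft_l1',f_scale=.001); return np.round(s.x,4),len(P)
c=(.6908,.079)
for cam in('side4','top4'):
    Q=cloud(load(cam)).reshape(-1,3); r=np.hypot(Q[:,0]-c[0],Q[:,1]-c[1])<.02
    for lo,hi,rad in((.04,.062,.0115),(.07,.081,.0105)):
        P=Q[r&(Q[:,2]>lo)&(Q[:,2]<hi)]; print(cam,fit(P,rad,c))
    P=Q[(np.hypot(Q[:,0]-.691,Q[:,1]-.079)<.032)&(Q[:,2]>.14)&(Q[:,2]<.18)&(Q[:,1]<.085)]; print('head',fit(P,.024,c))
E
```

```text
11.5 [0.51171898 0.12418931 0.33157424] [-6.20871955e-01  7.83911572e-01  4.95599770e-04 -6.45628701e-04] [ 0.0379785  -0.45368913  0.70515078] [ 0.01334915  0.04832763 -0.00951286] 0.06534916338358764
cap 63 [0.69044203 0.07650039 0.0853959 ] ((692.0429077148438, 78.50282287597656), 10.226008415222168)
block ((655.81982421875, 88.75111389160156), (58.47806930541992, 121.99897766113281), 75.927490234375)
cap 55 [0.6905353  0.0790474  0.08496456] ((690.9810180664062, 80.22676086425781), 10.682578086853027)
block ((654.0791625976562, 88.8871078491211), (59.33585739135742, 121.95375061035156), 76.00262451171875)
side4 (array([0.691 , 0.0822]), 76)
side4 (array([0.6915, 0.0824]), 27)
head (array([0.6908, 0.0823]), 256)
top4 (array([0.6922, 0.0798]), 45)
top4 (array([0.6926, 0.0804]), 15)
head (array([0.6919, 0.0799]), 145)
```

View pics/side4.png

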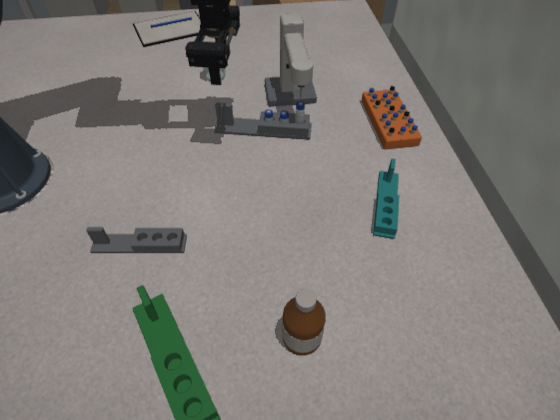

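The side view shows the rack flat on the bench with the tall vial (300,110) upright under the needle. The gripper is clear above it, and the bottle is unmoved at (304,325).

```bash
python3 -c "
from rig import robot; print(robot.hand_in())"
```

```text
the job is handed in; nothing more can be done
None
```

I gripped the larger grey rack by its fin and slid it flat along the bench until the tall vial stood under the needle. I then opened the gripper, raised it clear and handed the job in at about 11.6 s of the 34 s allowed.

**Vial position:** after release I fitted circles to the vial and the needle head in each camera. The vial axis sat 0.1–0.8 mm from the head axis in both the side and the top view.

**Other things:** in the final side picture the vial is upright in its rack and the amber bottle has not moved. Only this rack was touched.

**Disagreements:**
- The two cameras differ by about 2.5 mm in absolute y, so I relied on comparisons within one camera.
- The needle tip itself was seen only in the side view. Elsewhere I took the tip to be on the axis of the head, as the description says.
- The bright spot on the cap in the side picture suggested an offset of about 2.6 mm. I judged it to be a highlight, because the circle fits did not show it.

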